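# Clamp the toppled milk can

### The job

Stand the toppled small milk can upright on the wooden bed of the ratchet clamp, in the V-shaped fixed jaw, and let go of it. Then pump the clamp's trigger paddle until the sprung rubber pad of the sliding jaw has come up against the can and is pressed about halfway in, so that the can is held firmly but not crushed; do not push the jaw itself and leave the other things where they are. Finish while still holding the trigger paddle down.

Things in the scene. Friction and masses are not known exactly. Their poses are not given: they have to be found in the camera images.
- can: Small steel milk can with lid, about 0.28 kg; lies on its side on the worktop at the start. Origin: centre of its underside; z axis along the can to the lid. Body 54 mm across and 52 mm high, then a shoulder to a neck of 36 mm; lid 42 mm across, its top 76 mm from the underside. A wire bail (carrying handle, 66 mm wide) is hinged on its sides at 58 mm, about the can's y axis.
- bail_grip (a point): Centre of the bail's wooden grip, a sleeve 12 mm thick, 36 mm long, along the can's y axis, that turns freely on the wire. At the start it is level, 27 mm above the worktop and 118 mm from the can's underside, 42 mm beyond the lid. Held by this grip and lifted, the can swings down and hangs upright, its underside 118 mm below the grip.
- bail (a joint): Bail angle, rad: 0 in line with the can (as at the start), -1.3 to 1.3; enough friction to stay where it is put.
- clamp: Ratchet clamp fixed to the worktop. Origin on the worktop under its wooden bed (94 mm wide, top at 12 mm, x -125 to 137 mm); x: the way the jaw closes, z up. At +x the fixed steel jaw: a 90 degree V open to -x, 46 mm high. At -x the grey housing (x -125 to -55 mm, 70 mm high, ears to 104 mm) with the trigger on top; the toothed bar sticks out behind, to x = -200 mm, under the paddle.
- seat (a point): On the bed's top, 12 mm above the worktop: where the centre of the can's underside is when its body touches both walls of the V. The clamp's jaws push a can that stands up to about 15 mm short of it (towards -x of the clamp) into the V. Mind the wall cabinet: it hangs 0.52 m above the worktop, its door handles from x = 0.56 m, over all y below 0.14 m.
- jaw (a joint): Sliding jaw, m: 0 open, up to 0.072 as it closes along the clamp's x; starts at 0 to 0.022. The free pad face lies at x = -5 mm + this value in the clamp's frame and meets a can in the seat at 0.058. A pawl on 6 mm teeth keeps it from sliding back (under load it may give back up to 6 mm when the trigger is let up). Only the trigger may move it.
- pad (a joint): How far the sprung rubber pad (56 x 34 mm, on the front of the sliding jaw) is pressed in, m: 0 free, 0.014 bottomed. Spring 2 N per mm: this value tells how hard the can is held.
- pad_face (a point): Centre of the rubber pad's front face, 34 mm above the worktop.
- trigger (a joint): Trigger lever, rad: 0 up, 0.36 fully pressed; sprung back up. Pressing pushes the jaw on, 40 mm per rad, by a pawl on 6 mm teeth: up to 6 mm of that may be idle before it bites, so a full stroke brings about 12 mm. Let it come up fully between strokes. The free stroke takes about 3 to 8 N at the paddle, plus half of the pad's force.
- paddle_top (a point): Centre of the top of the black paddle (46 x 46 mm), the part to press down; 101 mm above the worktop when up, 28 mm lower at full stroke. The lever's pivot lies 80 mm from it towards the clamp's +x. The bar's tail runs under it, up to 39 mm above the worktop.
- tin: Food tin, 101 mm across, 118 mm tall, a bystander.
- jar: Tall jar of pasta, 81 mm across, 163 mm tall, a bystander.
- egg_timer: Round egg timer, 67 mm across, 58 mm tall, a bystander.
- matchbox: Matchbox, 36 x 56 x 14 mm, a bystander.

How it is judged (in metres and radians):
On the way, in this order (a step that is already met when the one before it is completed fails the run):
1. the can stands upright on the bed within 25 mm of the seat, let go and not yet touched by the pad (angle between can's own z axis and vertical below 0.1 rad and z of can in the frame of clamp between 0.009 and 0.016 m and contact force between the fingers and can below 0.1 N and horizontal distance between can and seat below 0.025 m and contact force between pad and can below 0.2 N), for 0.2 s.
2. the trigger, pressed by the fingers, brings the pad against the can (contact force between pad and can above 1 N and contact force between the fingers and trigger above 1.5 N), for 0.05 s.
At the end, for the whole second after the job is handed in: The can stands upright (within 0.1 rad) on the bed, within 10 mm of the seat, not touched by the fingers; the pad presses on it with 5 to 25 N and is pressed in by 2.5 to 12.5 mm of its 14 mm; the fingers still hold the trigger down (over 1.5 N, over 0.02 rad) (angle between can's own z axis and vertical below 0.1 rad and z of can in the frame of clamp between 0.009 and 0.016 m and contact force between the fingers and can below 0.1 N and horizontal distance between can and seat below 0.01 m and contact force between pad and can between 5 and 25 N and value of joint pad between 0.0025 and 0.0125 m and contact force between the fingers and trigger above 1.5 N and value of joint trigger above 0.02 rad); the arm keeps its last pose, push and grip.
It fails at once if the can is crushed: the pad presses on it with more than 30 N (contact force between pad and can above 30 N).
It fails at once if the robot pushes the sliding jaw or its pad (contact force between any of the fingers, the arm and jaw above 3 N).
It fails at once if a bystander is moved by more than 30 mm (distance of any of tin, jar, egg_timer, matchbox from where it was at the start of the episode above 0.03 m).
It also fails if it takes over 72 s, if anything falls off the work surface, if the arm or the gripper's body presses on something with over 40 N, if the wrist force passes 120 N, or if a joint passes its speed limit or range.

### The arm

A 6-joint arm with a two-finger parallel gripper is mounted at the origin on a cart in front of the work surface, level with it; the furniture and walls round the work are solid. World frame = base frame: x ahead of the robot, y to its left, z up, the work surface at z = 0. Lengths are in m, angles in degrees, forces in N, time in s.
With the tool pointing down it reaches from about 0.4 to 0.825 m from the base axis. Payload 7 kg.
Tool frame: the origin (TCP) lies midway between the tips of the shut fingers; the grasp point (between the pads) lies ctrl.tcp_to_grasp behind it (ctrl.tcp_to_grasp is the distance from the TCP to the grasp point, in m); z points along the fingers, y is the line along which they close (so a half turn about z gives the same grasp; the last joint's range is limited). The gripper opens to 88 mm and grips with 3 to 60 N. Pads are 19 mm wide; open, the fingers measure 130 mm over their backs; the gripper's body (78 mm by 193 mm) begins 47 mm behind the grasp point.
Start: joints at [86.923, 20.546, 0.682, 0, -70.136, -16.507], TCP at [0.226, 0.636, 0.227] pointing down, gripper open.
Joint ranges: [-176.03, 176.03], [-82.01, 121.73], [-58.28, 71.71], [-173.87, 95.51], [-174.79, -0.11], [-173.66, 173.66]. Speed limits (degrees/s): [136.94, 136.94, 172.46, 180, 180, 180].

### API

Orientations are given as [roll, pitch, yaw] about the fixed x, y, z axes, in that order (R = Rz(yaw) Ry(pitch) Rx(roll)).
In Python, from plant import ctrl, imaging, close_job gives the robot as it stands.
- The arm moves only by the shell command python3 -m crank 'ROWS'. ROWS is JSON, a list of rows, each a list of 3 entries, a list of its own where there are three numbers: the shift along the world's x, y, z in m, then the turn, a rotation vector about the world's x, y, z in degrees, then the opening, from -1 (shut) to 1 (fully open), so that 0 is half open. A call has 1 to 12 rows; each row shifts and turns the commanded pose from where the row before left it; what a row does not reach is not made up. A row lasts 1/10 s, in which the tool goes at most 50 mm and 8.59 degrees, less where a joint would pass 70% of its speed; a pose out of reach is approached as far as the arm can. A call is refused whole if a number of a shift passes 0.05 or a number of a turn 8.59, either way. A call with a gripper value outside its range is refused whole. The fingers move at their own pace and stop on an object; the grip force is fixed at half the most. Time passes only in rows, so rows that do not move let the fingers close. It gives the time, the measured TCP pose, the force, the opening and the grip force at its end, in the units of the state.
- ctrl.get_obs(): the state, without advancing time (a new reading comes with each control period).
- imaging.snapshot(name): name is "scene" or "top" or "wrist"; returns (picture, depth): 400x640x3 uint8, blue, green, red; 400x640 float32, m along the optical axis (not along the pixel's ray), 0 where there is no reading.
- imaging.camera_model(name): a dict with "mtx" (3x3 intrinsics, pixels), "D" ([k1, k2, p1, p2, k3] as OpenCV has them; the pictures are not rectified), "R" (3x3) and "t" (3): a world point X has camera coordinates R X + t. Camera axes: x right, y down, z forward; pixel columns grow to the right and rows downward; lengths in m; the calibration is good to about 2 mm. A picture is of the moment at which its call begins: read the wrist's pose just before it. camera_model takes no time and is no camera call; for the wrist camera it gives the pose at the moment of the call.
- close_job(): hands the job in; it is judged then, once.
The state is a dict: "clock": time; "joint_pos": joint angles; "qvel": joint speeds; "tau": joint torques, N m; "tool_pos": TCP position; "orientation": TCP orientation; "force": force on the tool from outside, world axes, zero at the start; "moment": the same for the moment, N m; "opening": finger opening in m; "gripper_force": force on a finger pad.
Only numpy, scipy, OpenCV 4.12 (cv2) and the standard library are available. Lean on these libraries where they do the work, as an engineer would, in place of code of your own. Each camera call takes 0.05 s, during which the arm holds its last target. There are 200 camera calls.

## Working session

There is one attempt and no reset: what is moved stays moved. The work goes in short steps, Python scripts to look and compute and a shell command to move; the robot and the scene stay as the last step left them, time stands still between calls to the robot, and variables do not carry over. Pictures are saved under pics/ and viewed, at most 10 in all, crops included, and the job is handed in when it is done.

```bash
mkdir -p pics
cat > h.py <<'E'
import numpy as np, cv2
from plant import ctrl, imaging, close_job
def snap(n,fn=None):
    m=imaging.camera_model(n); im,d=imaging.snapshot(n)
    if fn: cv2.imwrite('pics/'+fn+'.png',im)
    return im,d,{k:np.array(m[k],float) for k in('mtx','D','R','t')}
def ray(m,uv):
    p=cv2.undistortPoints(np.array(uv,float).reshape(-1,1,2),m['mtx'],m['D']).reshape(-1,2)
    d=np.c_[p,np.ones(len(p))]@m['R']; return -m['R'].T@m['t'],d
def plane(m,uv,z):
    o,d=ray(m,uv); return o+d*((z-o[2])/d[:,2])[:,None]
def pts(m,d):   # world point of each pixel
    h,w=d.shape; v,u=np.mgrid[:h,:w]
    o,r=ray(m,np.c_[u.ravel(),v.ravel()])
    P=(o+r*d.reshape(-1,1)).reshape(h,w,3); P[d==0]=np.nan; return P
E
python3 - <<'E'
from h import *
np.set_printoptions(precision=4,suppress=True)
for n in('scene','top'):
    im,d,m=snap(n,n+'0'); print(n,-m['R'].T@m['t'],m['R'][2],m['mtx'][0,0])
    np.savez('pics/'+n+'0.npz',im=im,d=d,**m)
print(ctrl.get_obs(),ctrl.tcp_to_grasp)
E
```

```text
scene [-0.1421 -0.6077  0.6651] [ 0.5945  0.6165 -0.5163] 382.7998650298972
top [0.3743 0.0667 1.2947] [ 0.1313  0.0125 -0.9913] 469.29651541562515
{'clock': 0.1, 'joint_pos': array([ 86.9227,  20.5872,   0.6381,  -0.0171, -70.1346, -16.5065]), 'qvel': array([ 0.0948, -0.1553,  0.1044,  0.1267, -0.0223,  0.0703]), 'tau': array([ -0.0013, -58.4163,  29.3753,   7.0155,   0.0102,  -0.0001]), 'tool_pos': array([0.2261, 0.6355, 0.2257]), 'orientation': array([179.9152,  -0.0083, -19.5897]), 'force': array([ 0.571 , -0.1818,  0.3727]), 'moment': array([-0.0226,  0.0471, -0.0085]), 'gripper_force': 0.0, 'opening': 0.08746084236163636} 0.0188
```

View pics/top0.png

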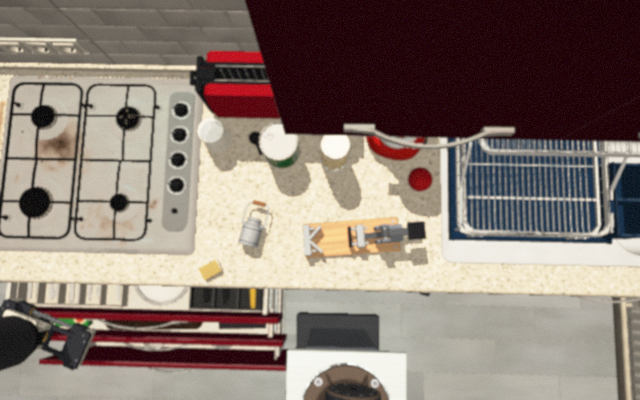

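View pics/scene0.png

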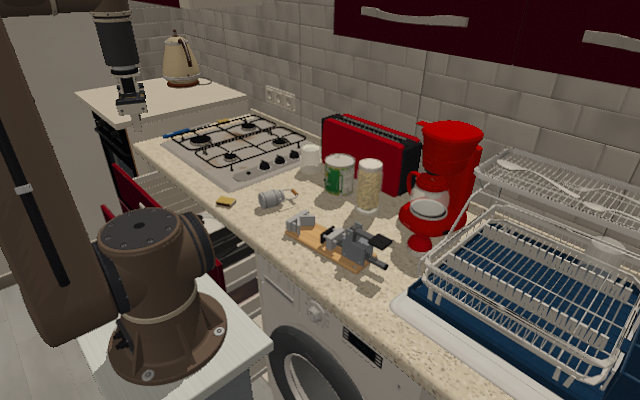

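The top view looks down with up being world +x and right being -y. It shows the can at (252,230), its bail grip at (260,204), the clamp from the V jaw at (310,240) to the paddle at (417,231), and the matchbox at (210,270). The tin is at (280,145), the jar at (335,148) and the red egg timer at (420,180). The scene view agrees.

Run:
```python
from h import *
np.set_printoptions(precision=4,suppress=True)
z=np.load('pics/top0.npz'); m={k:z[k] for k in('mtx','D','R','t')}; im=z['im']; P=pts(m,z['d']); hsv=cv2.cvtColor(im,cv2.COLOR_BGR2HSV)
def reg(u0,u1,v0,v1):
    M=np.zeros(im.shape[:2],bool); M[v0:v1,u0:u1]=1; return M
def show(n,M):
    v,u=np.nonzero(M); 
    r=cv2.minAreaRect(np.c_[u,v].astype(np.float32)); Q=P[M]; print(n,M.sum(),'px',r,'depth med',np.nanmedian(Q,0),'zmin/max',np.nanpercentile(Q[:,2],[5,95]))
    return r
H,S,V=cv2.split(hsv)
print('table z',np.nanmedian(P[reg(340,400,265,280)][:,2]))
zz=P[...,2]
# grip : saturated brown
g=reg(245,275,195,212)&(S>100)&(V<230); r=show('grip',g); print(plane(m,r[0],.027), plane(m,cv2.boxPoints(r),.027))
# can: height above table
c=reg(235,275,212,255)&(zz>.03); r=show('can',c); print(plane(m,r[0],.04), plane(m,cv2.boxPoints(r),.027))
# bed: orange wood
b=reg(295,440,210,265)&(S>90)&(H<25)&(V>120)&(abs(zz-.012)<.012); r=show('bed',b); print(plane(m,cv2.boxPoints(r),.012))
p=reg(400,435,215,250)&(V<70)&(zz>.08); r=show('paddle',p); print(plane(m,r[0],.101),plane(m,cv2.boxPoints(r),.101))
j=reg(298,325,218,262)&(zz>.03); r=show('V',j); print(plane(m,cv2.boxPoints(r),.046))
cv2.imwrite('pics/crop1.png',cv2.resize(im[190:285,195:435],None,fx=3.3,fy=3.3,interpolation=cv2.INTER_CUBIC))
```

```text
table z -0.0006024008343802345
grip 35 px ((258.6886901855469, 202.8396453857422), (11.400925636291504, 2.8845713138580322), 15.945395469665527) depth med [0.5384 0.2458 0.0317] zmin/max [0.0263 0.0357]
[[0.5394 0.247  0.027 ]] [[0.5396 0.2631 0.027 ]
 [0.5473 0.2613 0.027 ]
 [0.5393 0.231  0.027 ]
 [0.5316 0.2328 0.027 ]]
can 535 px ((251.94119262695312, 227.7353057861328), (24.01102638244629, 36.38034439086914), 14.03624439239502) depth med [0.4581 0.2628 0.0472] zmin/max [0.0327 0.0552]
[[0.47   0.2606 0.04  ]] [[0.4302 0.3043 0.027 ]
 [0.5267 0.2847 0.027 ]
 [0.5122 0.2205 0.027 ]
 [0.416  0.2407 0.027 ]]
bed 1881 px ((352.06005859375, 237.3103790283203), (33.94403839111328, 92.7828369140625), 85.76361083984375) depth med [0.4449 0.0123 0.0115] zmin/max [0.0073 0.0158]
[[ 0.4863  0.1209  0.012 ]
 [ 0.511  -0.1323  0.012 ]
 [ 0.4187 -0.1394  0.012 ]
 [ 0.3943  0.1115  0.012 ]]
paddle 230 px ((415.7920837402344, 230.42079162597656), (15.52258014678955, 15.423076629638672), 84.2894058227539) depth med [ 0.4689 -0.166   0.101 ] zmin/max [0.0972 0.1049]
[[ 0.4682 -0.1661  0.101 ]] [[ 0.4855 -0.1447  0.101 ]
 [ 0.4903 -0.1837  0.101 ]
 [ 0.4511 -0.1875  0.101 ]
 [ 0.4463 -0.1486  0.101 ]]
V 333 px ((311.9207458496094, 239.54827880859375), (30.477693557739258, 18.186960220336914), 85.2363510131836) depth med [0.4402 0.1085 0.0448] zmin/max [0.0396 0.0491]
[[0.4796 0.1273 0.046 ]
 [0.4848 0.079  0.046 ]
 [0.4044 0.0704 0.046 ]
 [0.3993 0.1182 0.046 ]]
```

View pics/crop1.png

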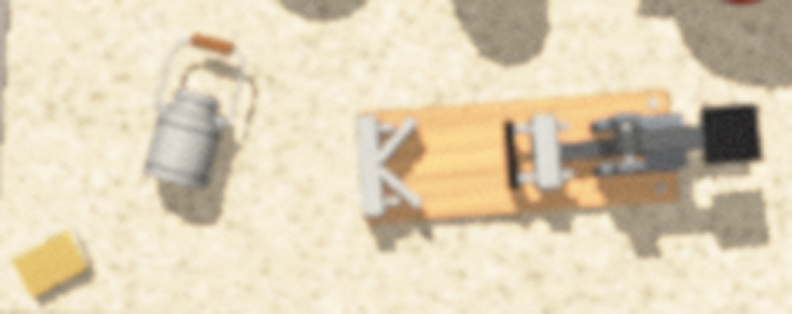

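The crop shows the grip at (212,44), the can's base at (178,180), the V jaw at (365–420,115–210), the pad at (510,155) and the paddle at (732,135). The sizes agree with those given: bed about 254 x 93 mm, and grip to underside about 118 mm along yaw ≈ -12.5°. Clamp yaw ≈ 95.6°, seat ≈ (0.445, 0.063), paddle at (0.468, -0.166). Next I move over the can.

```bash
python3 -m crank '[[[0.027,-0.038,0],[0,0,-8.3],-0.2],[[0.027,-0.038,0],[0,0,-8.3],-0.2],[[0.027,-0.038,0],[0,0,-8.3],-0.2],[[0.027,-0.038,0],[0,0,-8.3],-0.2],[[0.027,-0.038,0],[0,0,-8.3],-0.2],[[0.027,-0.038,0],[0,0,-8.3],-0.2],[[0.027,-0.038,0],[0,0,-8.3],-0.2],[[0.027,-0.038,0],[0,0,-8.3],-0.2],[[0.027,-0.038,0],[0,0,-8.3],-0.2],[[0.027,-0.038,0],[0,0,-8.3],-0.2],[[0,0,0],[0,0,0],-0.2],[[0,0,0],[0,0,0],-0.2]]'
python3 - <<'E'
from h import *
np.set_printoptions(precision=4,suppress=True)
z=np.load('pics/top0.npz'); m={k:z[k] for k in('mtx','D','R','t')}; P=pts(m,z['d'])
for n,(u,v,h) in dict(tin=(278,142,.118),jar=(335,148,.163),timer=(420,179,.058)).items():
    Q=P[v-22:v+22,u-22:u+22].reshape(-1,3); Q=Q[abs(Q[:,2]-h)<.015]; c,r=cv2.minEnclosingCircle(Q[:,:2].astype(np.float32)); print(n,c,r,len(Q))
im,d,m=snap('wrist','wrist1'); np.savez('pics/wrist1.npz',im=im,d=d,**m); print(-m['R'].T@m['t'],m['R'][2]); print(ctrl.get_obs()['force'])
E
```

```text
clock: 1.3
tool_pos: [0.4966, 0.2547, 0.2262]
orientation: [180.0, -0.0, -102.7]
force: [0.5, 0.6, -0.2]
opening: 0.0353
gripper_force: 0.0
tin (0.6904723048210144, 0.19233869016170502) 0.05059066042304039 1066
jar (0.671208381652832, 0.04586375132203102) 0.03670109063386917 592
timer (0.6150315999984741, -0.1900644451379776) 0.028122087940573692 256
[0.4815 0.1832 0.3845] [ 0.0593  0.2671 -0.9619]
[ 0.5224  0.0025 -0.0971]
```

View pics/wrist1.png

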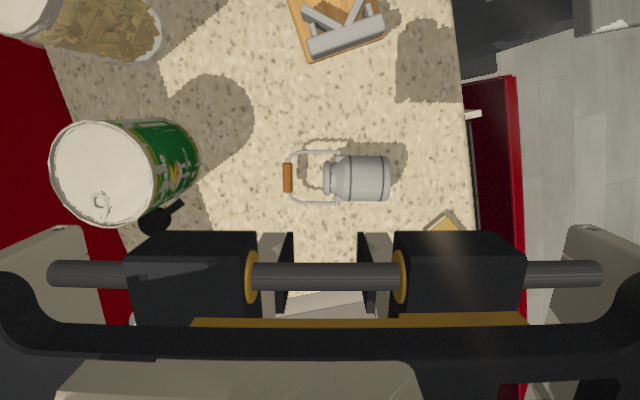

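The wrist view (left is +x, up is -y) shows the grip at (287,178), the can body at (365,177) and the V jaw at (340,30). The tin at (110,170) has its near edge at x = 0.64. I'll refine the grip and the V from this picture.

Run:
```python
from h import *
np.set_printoptions(precision=4,suppress=True)
z=np.load('pics/wrist1.npz'); m={k:z[k] for k in('mtx','D','R','t')}; im=z['im']; P=pts(m,z['d']); H,S,V=cv2.split(cv2.cvtColor(im,cv2.COLOR_BGR2HSV))
M=np.zeros_like(H,bool); M[150:205,275:300]=1; M&=(S>120); v,u=np.nonzero(M)
r=cv2.minAreaRect(np.c_[u,v].astype(np.float32)); print(r,plane(m,r[0],.027),plane(m,cv2.boxPoints(r),.027),np.nanmedian(P[M],0))
a=plane(m,[(389,177)],.027); print('base',a)
# V jaw top faces, height ~46..58
M=np.zeros_like(H,bool); M[0:70,290:400]=1; Q=P[M]; Q=Q[(Q[:,2]>.035)]; print(len(Q),np.percentile(Q[:,2],[5,50,95]))
Q=Q[Q[:,2]>.04]; c=np.array([-.0976,.9952]); n=np.array([-.9952,-.0976]); o=np.array([.4532,-.0158])
print('V x',np.percentile((Q[:,:2]-o)@c,[1,50,99]),'y',np.percentile((Q[:,:2]-o)@n,[1,50,99]))
```

```text
((287.0, 177.5), (29.0, 8.0), 90.0) [[0.5418 0.2478 0.027 ]] [[0.542  0.2299 0.027 ]
 [0.5329 0.232  0.027 ]
 [0.5416 0.2661 0.027 ]
 [0.551  0.264  0.027 ]] [0.5408 0.2465 0.0322]
base [[0.4233 0.2738 0.027 ]]
2410 [0.04   0.0456 0.0471]
V x [0.0939 0.1258 0.1385] y [-0.0427 -0.0069  0.0354]
```

```bash
python3 -m crank '[[[0.022,-0.004,0],[0,0,0],-0.3],[[0.022,-0.004,0],[0,0,0],-0.3],[[0,0,-0.04],[0,0,0],-0.3],[[0,0,-0.04],[0,0,0],-0.3],[[0,0,-0.04],[0,0,0],-0.3],[[0,0,-0.04],[0,0,0],-0.3],[[0,0,-0.02],[0,0,0],-0.3],[[0,0,-0.015],[0,0,0],-0.3],[[0,0,0],[0,0,0],-0.3],[[0,0,0],[0,0,0],-0.3]]'
```

```text
clock: 2.35
tool_pos: [0.5399, 0.249, 0.0317]
orientation: [180.0, -0.0, -102.5]
force: [-0.1, -0.5, -0.4]
opening: 0.0306
gripper_force: 0.0
```

```bash
python3 -m crank '[[[0,0,-0.012],[0,0,0],-0.3],[[0,0,-0.01],[0,0,0],-0.3],[[0,0,0],[0,0,0],-0.3],[[0,0,0],[0,0,0],-1],[[0,0,0],[0,0,0],-1],[[0,0,0],[0,0,0],-1],[[0,0,0],[0,0,0],-1],[[0,0,0],[0,0,0],-1]]'
```

```text
clock: 3.15
tool_pos: [0.5406, 0.2481, 0.0099]
orientation: [-180.0, 0.0, -102.6]
force: [1.1, -0.0, -0.2]
opening: 0.0108
gripper_force: 30.0
```

```bash
python3 -m crank '[[[0,0,0.01],[0,0,0],-1],[[0,0,0.016],[0,0,0],-1],[[0,0,0.016],[0,0,0],-1],[[0,0,0.016],[0,0,0],-1],[[0,0,0.016],[0,0,0],-1],[[0,0,0.016],[0,0,0],-1],[[0,0,0.016],[0,0,0],-1],[[0,0,0.016],[0,0,0],-1],[[0,0,0.016],[0,0,0],-1],[[0,0,0.016],[0,0,0],-1],[[0,0,0.016],[0,0,0],-1],[[0,0,0.016],[0,0,0],-1]]'
python3 -m crank '[[[0,0,0],[0,0,0],-1],[[0,0,0],[0,0,0],-1],[[0,0,0],[0,0,0],-1],[[0,0,0],[0,0,0],-1],[[0,0,0],[0,0,0],-1],[[0,0,0],[0,0,0],-1]]'
python3 - <<'E'
from h import *
im,d,m=snap('wrist'); im2,_,_=snap('scene'); cv2.imwrite('pics/w2.png',np.hstack([cv2.resize(im,(480,300)),cv2.resize(im2[130:290,200:440],(320,300))]))
E
```

```text
clock: 4.35
tool_pos: [0.5393, 0.2474, 0.1963]
orientation: [179.9, -0.0, -102.6]
force: [0.2, 0.0, -3.8]
opening: 0.0108
gripper_force: 30.0
clock: 4.95
tool_pos: [0.5401, 0.2478, 0.1951]
orientation: [180.0, -0.0, -102.6]
force: [1.2, 0.9, -3.0]
opening: 0.0113
gripper_force: 30.0
```

View pics/w2.png

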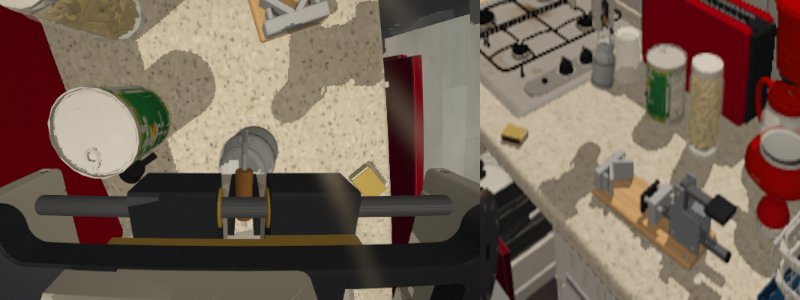

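The can hangs upright from the grip, at about (248,150) in the wrist half and (603,65) in the scene half. The measured weight of about 3 N fits. Now I carry it over the seat, aiming about 6 mm short.

```bash
python3 -m crank '[[[-0.004,-0.008,0],[0,0,0],-1],[[-0.009,-0.018,0],[0,0,0],-1],[[-0.009,-0.018,0],[0,0,0],-1],[[-0.009,-0.019,0],[0,0,0],-1],[[-0.009,-0.019,0],[0,0,0],-1],[[-0.009,-0.019,0],[0,0,0],-1],[[-0.009,-0.019,0],[0,0,0],-1],[[-0.009,-0.019,0],[0,0,0],-1],[[-0.009,-0.018,0],[0,0,0],-1],[[-0.008,-0.016,0],[0,0,0],-1],[[-0.006,-0.011,0],[0,0,0],-1],[[-0.003,-0.006,0],[0,0,0],-1]]'
python3 -m crank '[[[0,0,0],[0,0,0],-1],[[0,0,-0.01],[0,0,0],-1],[[0,0,-0.015],[0,0,0],-1],[[0,0,-0.015],[0,0,0],-1],[[0,0,-0.01],[0,0,0],-1],[[0,0,-0.005],[0,0,0],-1],[[0,0,0],[0,0,0],-1],[[0,0,0],[0,0,0],-1],[[0,0,0],[0,0,0],-1]]'
python3 - <<'E'
from h import *
np.set_printoptions(precision=4,suppress=True)
im,d,m=snap('wrist'); im2,d2,m2=snap('scene'); t,dt,mt=snap('top'); cv2.imwrite('pics/w3.png',np.hstack([cv2.resize(im,(480,300)),cv2.resize(im2[170:290,250:378],(320,300))]))
np.savez('pics/w3.npz',im=im,d=d,**m)
P=pts(m,d).reshape(-1,3); Q=P[(P[:,2]>.06)&(P[:,2]<.115)&(np.hypot(P[:,0]-.4475,P[:,1]-.058)<.06)]
print(len(Q),np.percentile(Q,[2,50,98],axis=0))
E
```

```text
clock: 6.25
tool_pos: [0.4467, 0.0568, 0.1957]
orientation: [-180.0, 0.0, -102.6]
force: [0.3, 1.2, -2.5]
opening: 0.0109
gripper_force: 30.0
clock: 7.15
tool_pos: [0.4477, 0.0582, 0.1411]
orientation: [-180.0, 0.0, -102.6]
force: [0.6, -0.5, -3.1]
opening: 0.0112
gripper_force: 30.0
2538 [[0.4217 0.0263 0.0637]
 [0.4416 0.0421 0.0992]
 [0.4718 0.0659 0.1149]]
```

View pics/w3.png

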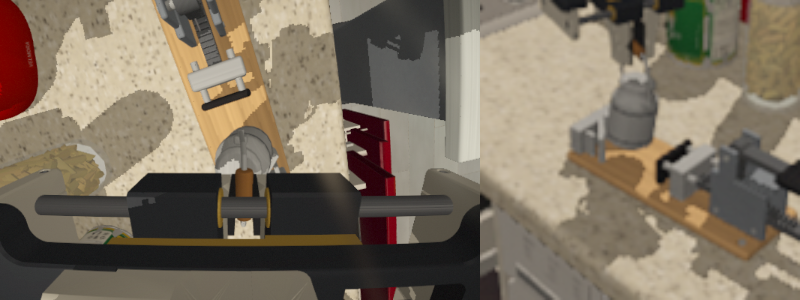

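The can hangs upright over the bed next to the V, with its body at about (632,115) in the scene half. The lateral position looks right, so I lower it.

```bash
python3 -m crank '[[[0,0,-0.01],[0,0,0],-1],[[0,0,-0.01],[0,0,0],-1],[[0,0,-0.005],[0,0,0],-1],[[0,0,-0.002],[0,0,0],-1],[[0,0,0],[0,0,0],-1],[[0,0,0],[0,0,0],-1]]'
python3 -m crank '[[[0,0,-0.002],[0,0,0],-1],[[0,0,0],[0,0,0],-1],[[0,0,0],[0,0,0],-1]]'
```

```text
clock: 7.9
tool_pos: [0.4471, 0.0579, 0.1134]
orientation: [180.0, -0.0, -102.6]
force: [0.2, -0.5, -2.5]
opening: 0.011
gripper_force: 30.0
clock: 8.2
tool_pos: [0.4487, 0.0582, 0.1129]
orientation: [-179.8, 0.1, -102.5]
force: [1.8, -1.4, 5.4]
opening: 0.0106
gripper_force: 30.0
```

```bash
python3 -m crank '[[[0,0,0.0015],[0,0,0],-1],[[0,0,0],[0,0,0],-1],[[0,0,0],[0,0,0],-0.6],[[0,0,0],[0,0,0],-0.4],[[0,0,0],[0,0,0],-0.2],[[0,0,0],[0,0,0],-0.2],[[0,0,0],[0,0,0],-0.2]]'
python3 -m crank '[[[0,0,0.01],[0,0,0],-0.2],[[0,0,0.025],[0,0,0],-0.2],[[0,0,0.04],[0,0,0],-0.2],[[0,-0.02,0.03],[0,0,0],-0.2],[[0,-0.04,0],[0,0,0],-0.2],[[0,-0.04,0],[0,0,0],-0.2],[[0,-0.04,0],[0,0,0],-0.4],[[0,-0.04,0],[0,0,0],-0.6],[[0,-0.02,0],[0,0,0],-1],[[0,0,0],[0,0,0],-1],[[0,0,0],[0,0,0],-1]]'
python3 - <<'E'
from h import *
np.set_printoptions(precision=4,suppress=True)
im2,d2,m2=snap('scene'); t,dt,mt=snap('top'); cv2.imwrite('pics/w4.png',np.hstack([cv2.resize(im2[150:290,240:408],(480,400)),cv2.resize(t[195:275,290:354],(320,400))]))
np.savez('pics/s4.npz',im=im2,d=d2,**m2);np.savez('pics/t4.npz',im=t,d=dt,**mt)
for d,m in((d2,m2),(dt,mt)):
    P=pts(m,d).reshape(-1,3); Q=P[(P[:,2]>.080)&(P[:,2]<.095)&(np.hypot(P[:,0]-.4475,P[:,1]-.058)<.05)]
    print(len(Q),Q.mean(0) if len(Q) else '',cv2.minEnclosingCircle(Q[:,:2].astype(np.float32)) if len(Q) else '')
E
```

```text
clock: 8.9
tool_pos: [0.4473, 0.0579, 0.1131]
orientation: [-180.0, -0.0, -102.6]
force: [0.3, 0.7, -0.4]
opening: 0.0344
gripper_force: 0.0
clock: 10.0
tool_pos: [0.4471, -0.1424, 0.2185]
orientation: [-180.0, 0.0, -102.7]
force: [0.1, 0.3, -0.5]
opening: 0.0028
gripper_force: 0.0
122 [0.4389 0.054  0.0873] ((0.4444689452648163, 0.057190731167793274), 0.032087042927742004)
0
```

View pics/w4.png

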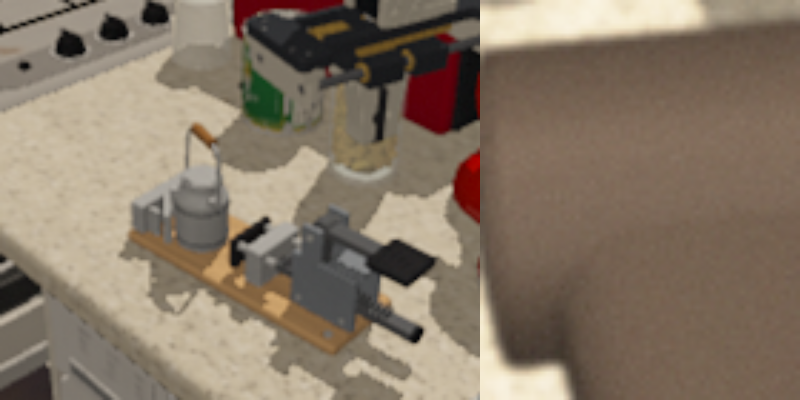

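The can stands upright against the V at about (200,215) in the scene half, with the bail up. The fingers are free, and the pad at (250,240) is clear of the can. The top view is blocked by the arm. Next the paddle.

```bash
python3 -m crank '[[[0.011,-0.012,0],[0,0,0],-1],[[0.0105,-0.012,0],[0,0,0],-1],[[0,0,-0.03],[0,0,0],-1],[[0,0,-0.03],[0,0,0],-1],[[0,0,-0.03],[0,0,0],-1],[[0,0,-0.012],[0,0,0],-1],[[0,0,0],[0,0,0],-1],[[0,0,0],[0,0,0],-1]]'
python3 -m crank '[[[0,0,-0.007],[0,0,0],-1],[[0,0,-0.005],[0,0,0],-1],[[0,0,0],[0,0,0],-1]]'
python3 -m crank '[[[0,0,-0.008],[0,0,0],-1],[[0,0,0],[0,0,0],-1]]'
python3 -m crank '[[[0,0,-0.008],[0,0,0],-1],[[0,0,0],[0,0,0],-1]]'
python3 -m crank '[[[0,0,-0.006],[0,0,0],-1],[[0,0,0],[0,0,0],-1]]'
```

```text
clock: 10.9
tool_pos: [0.4698, -0.1663, 0.1169]
orientation: [-180.0, -0.0, -102.6]
force: [1.3, 0.1, 0.0]
opening: 0.0007
gripper_force: 0.0
clock: 11.2
tool_pos: [0.4686, -0.166, 0.1039]
orientation: [180.0, 0.0, -102.6]
force: [-0.0, 0.6, 0.1]
opening: 0.0006
gripper_force: 0.0
clock: 11.4
tool_pos: [0.469, -0.1661, 0.0957]
orientation: [-180.0, -0.0, -102.6]
force: [0.2, -0.4, 2.1]
opening: 0.0005
gripper_force: 1.3
clock: 11.6
tool_pos: [0.4692, -0.1661, 0.088]
orientation: [-180.0, 0.0, -102.6]
force: [0.6, -0.3, 4.0]
opening: 0.0005
gripper_force: 1.9
clock: 11.8
tool_pos: [0.4694, -0.166, 0.0823]
orientation: [-179.9, 0.0, -102.6]
force: [0.2, 0.8, 5.2]
opening: 0.0003
gripper_force: 2.4
```

```bash
cat > jaw.py <<'E'
from h import *
import sys
np.set_printoptions(precision=4,suppress=True)
c=np.array([-.0976,.9952]); n=np.array([-.9952,-.0976]); o=np.array([.4545,-.0158])
im,d,m=snap('scene',sys.argv[1]); P=pts(m,d); X=(P[...,:2]-o)@c; Y=(P[...,:2]-o)@n; Z=P[...,2]
def rng(name,M): print(name,M.sum(),'x',np.percentile(X[M],[2,50,98]) if M.sum() else '')
dark=im.max(2)<60
rng('pad (black)',dark&(Z>.018)&(Z<.056)&(abs(Y)<.032)&(X>-.02)&(X<.075))
M=(Z>.02)&(Z<.05)&(abs(Y)<.04)&(X>.03)&(X<.112)&~dark; rng('can',M)
M=(Z>.078)&(Z<.092)&(abs(Y)<.03)&(X>.03)&(X<.112); rng('lid',M); print(Y[M].mean() if M.sum() else '')
E
python3 -m crank '[[[0,0,-0.006],[0,0,0],-1],[[0,0,-0.002],[0,0,0],-1],[[0,0,0],[0,0,0],-1]]'; python3 jaw.py j1
python3 -m crank '[[[0,0,0.015],[0,0,0],-1],[[0,0,0.016],[0,0,0],-1],[[0,0,0],[0,0,0],-1]]'; python3 jaw.py j2; python3 -c "
import cv2,numpy as np
a,b=[cv2.resize(cv2.imread(f'pics/j{i}.png')[180:280,270:400],(400,308)) for i in(1,2)]
cv2.imwrite('pics/j12.png',np.hstack([a,b]))"
```

```text
clock: 12.1
tool_pos: [0.4696, -0.166, 0.0753]
orientation: [-179.9, 0.0, -102.5]
force: [-1.7, 3.4, 11.4]
opening: 0.0005
gripper_force: 4.9
pad (black) 71 x [0.0194 0.0214 0.0246]
can 211 x [0.0474 0.0648 0.1107]
lid 126 x [0.0442 0.0695 0.1024]
0.008842212383228196
clock: 12.45
tool_pos: [0.4698, -0.1662, 0.107]
orientation: [-179.8, 0.0, -102.6]
force: [-0.6, -0.5, -1.0]
opening: 0.0001
gripper_force: 0.0
pad (black) 69 x [0.0192 0.0215 0.0242]
can 208 x [0.0476 0.0643 0.1103]
lid 126 x [0.0437 0.071  0.1025]
0.009051025213309503
```

View pics/j12.png

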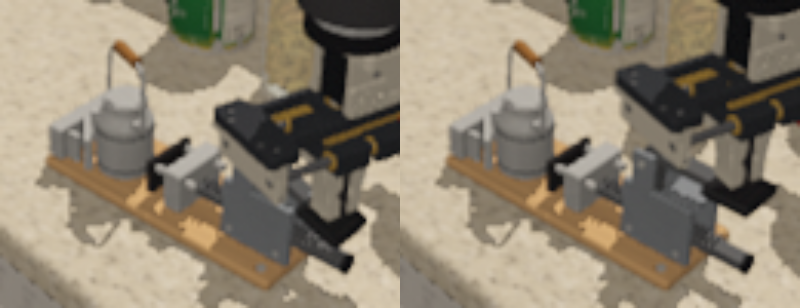

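The jaw advanced. In both halves the pad at about (168,163)/(570,163) is roughly 23 mm short of the can, and the can stays upright. Stroke 2 follows.

```bash
python3 -m crank '[[[0,0,-0.011],[0,0,0],-1],[[0,0,-0.008],[0,0,0],-1],[[0,0,-0.006],[0,0,0],-1],[[0,0,-0.003],[0,0,0],-1],[[0,0,0],[0,0,0],-1]]'
python3 -m crank '[[[0,0,-0.002],[0,0,0],-1],[[0,0,0],[0,0,0],-1]]'; python3 jaw.py j3
python3 -m crank '[[[0,0,0.014],[0,0,0],-1],[[0,0,0.016],[0,0,0],-1],[[0,0,0],[0,0,0],-1]]'
```

```text
clock: 13.0
tool_pos: [0.469, -0.1659, 0.0758]
orientation: [180.0, -0.0, -102.6]
force: [1.4, 1.6, 6.7]
opening: 0.0005
gripper_force: 2.8
clock: 13.2
tool_pos: [0.4691, -0.1659, 0.075]
orientation: [180.0, -0.0, -102.5]
force: [-1.7, 3.7, 17.3]
opening: 0.0005
gripper_force: 7.4
pad (black) 78 x [-0.0172  0.033   0.0356]
can 206 x [0.0324 0.0665 0.1106]
lid 124 x [0.0442 0.0707 0.0975]
0.008844782174618577
clock: 13.55
tool_pos: [0.469, -0.166, 0.1051]
orientation: [-180.0, 0.0, -102.6]
force: [-0.1, 0.3, -0.1]
opening: 0.0006
gripper_force: 0.0
```

```bash
python3 -m crank '[[[0,0,-0.01],[0,0,0],-1],[[0,0,-0.008],[0,0,0],-1],[[0,0,0],[0,0,0],-1]]'
python3 -m crank '[[[0,0,-0.005],[0,0,0],-1],[[0,0,0],[0,0,0],-1]]'
python3 -m crank '[[[0,0,-0.004],[0,0,0],-1],[[0,0,-0.002],[0,0,0],-1],[[0,0,0],[0,0,0],-1]]'; python3 jaw.py j4
python3 -m crank '[[[0,0,0.014],[0,0,0],-1],[[0,0,0.016],[0,0,0],-1],[[0,0,0],[0,0,0],-1]]'; python3 jaw.py j5
```

```text
clock: 13.85
tool_pos: [0.4687, -0.166, 0.0852]
orientation: [179.9, -0.0, -102.6]
force: [1.9, -0.2, 4.0]
opening: 0.0004
gripper_force: 2.0
clock: 14.05
tool_pos: [0.4687, -0.1659, 0.0812]
orientation: [180.0, -0.0, -102.6]
force: [0.4, 1.4, 6.1]
opening: 0.0005
gripper_force: 2.8
clock: 14.35
tool_pos: [0.4687, -0.1658, 0.0756]
orientation: [180.0, 0.0, -102.6]
force: [0.5, 1.4, 8.8]
opening: 0.0001
gripper_force: 3.5
pad (black) 70 x [-0.0163  0.0442  0.0471]
can 190 x [0.0373 0.0729 0.1096]
lid 121 x [0.0473 0.0746 0.1063]
0.0093388338492449
clock: 14.7
tool_pos: [0.4687, -0.166, 0.1065]
orientation: [-180.0, 0.0, -102.6]
force: [0.5, 0.3, 0.9]
opening: 0.0005
gripper_force: 0.0
pad (black) 76 x [-0.0149  0.0439  0.0474]
can 181 x [0.0383 0.0733 0.1107]
lid 118 x [0.0478 0.0751 0.1057]
0.008931326010634675
```

The pad has met the can and shifted it about 4 mm towards the seat. Stroke 4 goes in small steps while I watch the paddle force against the free-stroke baseline of about 4 N at z 0.086 and 6.5 N at 0.076.

```bash
python3 -m crank '[[[0,0,-0.01],[0,0,0],-1],[[0,0,-0.006],[0,0,0],-1],[[0,0,0],[0,0,0],-1]]'
python3 -m crank '[[[0,0,-0.004],[0,0,0],-1],[[0,0,0],[0,0,0],-1],[[0,0,0],[0,0,0],-1]]'
python3 -m crank '[[[0,0,-0.003],[0,0,0],-1],[[0,0,0],[0,0,0],-1],[[0,0,0],[0,0,0],-1]]'; python3 jaw.py j6
```

```text
clock: 15.05
tool_pos: [0.4687, -0.1661, 0.0886]
orientation: [179.9, -0.0, -102.6]
force: [0.5, -0.9, 6.8]
opening: 0.0001
gripper_force: 3.3
clock: 15.35
tool_pos: [0.4687, -0.1659, 0.0852]
orientation: [180.0, -0.0, -102.6]
force: [-0.9, 1.8, 9.1]
opening: 0.0004
gripper_force: 4.6
clock: 15.65
tool_pos: [0.4687, -0.1657, 0.0824]
orientation: [180.0, 0.0, -102.6]
force: [-0.8, 4.9, 12.3]
opening: 0.0004
gripper_force: 5.5
pad (black) 56 x [-0.0169  0.0444  0.0472]
can 180 x [0.0319 0.0733 0.1098]
lid 124 x [0.0479 0.0757 0.1085]
0.009018834947805088
```

```bash
python3 -m crank '[[[0,0,0],[0,0,0],-1],[[0,0,0],[0,0,0],-1],[[0,0,0],[0,0,0],-1]]'; python3 jaw.py j7
python3 - <<'E'
from h import *
z=dict(zip(('mtx','D','R','t'),[np.array(imaging.camera_model('scene')[k],float) for k in('mtx','D','R','t')]))
c=np.array([-.0976,.9952,0]); o=np.array([.4545,-.0158,0])
pr=lambda x,h:cv2.projectPoints((o+c*x+[0,0,h])[None],cv2.Rodrigues(z['R'])[0],z['t'],z['mtx'],z['D'])[0].ravel()
e=pr(.04,.045)-pr(.03,.045); L=np.linalg.norm(e); print('px/mm',L/10)
a,b,k=[cv2.resize(cv2.imread(f'pics/j{i}.png')[180:290,250:420],None,fx=8,fy=8,interpolation=cv2.INTER_CUBIC) for i in(3,5,7)]
def sh(A,B,x,h,r):  # shift (mm along clamp x) of patch at clamp x,h
    u,v=(pr(x,h)-[250,180])*8; u,v,r=int(u),int(v),int(r*8)
    q=cv2.matchTemplate(B[max(v-r-110,0):v+r+110,max(u-r-180,0):u+r+110],A[v-r:v+r,u-r:u+r],cv2.TM_CCOEFF_NORMED)
    _,s,_,p=cv2.minMaxLoc(q); s0=np.array([p[0]-(u-r-max(u-r-180,0)),p[1]-(v-r-max(v-r-110,0))])/8
    return s0@e/L/(L/10),s0,round(s,3)
for x in(.005,.012,.018): print('3->5 block',x,sh(a,b,x,.045,5),' 3->7',sh(a,k,x,.045,5))
for x in (.032,): print('3->5 pad',sh(a,b,x,.04,4),' 3->7',sh(a,k,x,.04,4))
E
```

```text
clock: 16.0
tool_pos: [0.4687, -0.1657, 0.0825]
orientation: [180.0, 0.0, -102.6]
force: [-2.1, 3.9, 12.8]
opening: 0.0006
gripper_force: 5.5
pad (black) 58 x [-0.0177  0.0443  0.0468]
can 184 x [0.032  0.0736 0.1105]
lid 123 x [0.0479 0.0747 0.1087]
0.009312395419976584
px/mm 0.30602253379670147
3->5 block 0.005 (np.float64(11.889350298210887), array([-3.125, -1.875]), 0.997)  3->7 (np.float64(18.62531985590047), array([-5.125, -2.5  ]), 0.979)
3->5 block 0.012 (np.float64(11.52767384713011), array([-3.   , -1.875]), 0.995)  3->7 (np.float64(18.60733777082239), array([-5.25, -2.25]), 0.911)
3->5 block 0.018 (np.float64(11.165997396049333), array([-2.875, -1.875]), 0.98)  3->7 (np.float64(18.76120286874565), array([-5.5  , -1.875]), 0.824)
3->5 pad (np.float64(11.52767384713011), array([-3.   , -1.875]), 0.973)  3->7 (np.float64(16.26543188133638), array([-4.375, -2.375]), 0.825)
```

The paddle carries about 6.5 N above the baseline, so the pad force is about 13 N. The jaw block advanced 7 mm while the pad face stayed put, so the pad is pressed in about 6.5 mm. One last look before handing in.

```bash
python3 -c "
import cv2
cv2.imwrite('pics/j7c.png',cv2.resize(cv2.imread('pics/j7.png')[175:275,270:400],(780,600),interpolation=cv2.INTER_CUBIC))"
```

```text
(no output)
```

View pics/j7c.png

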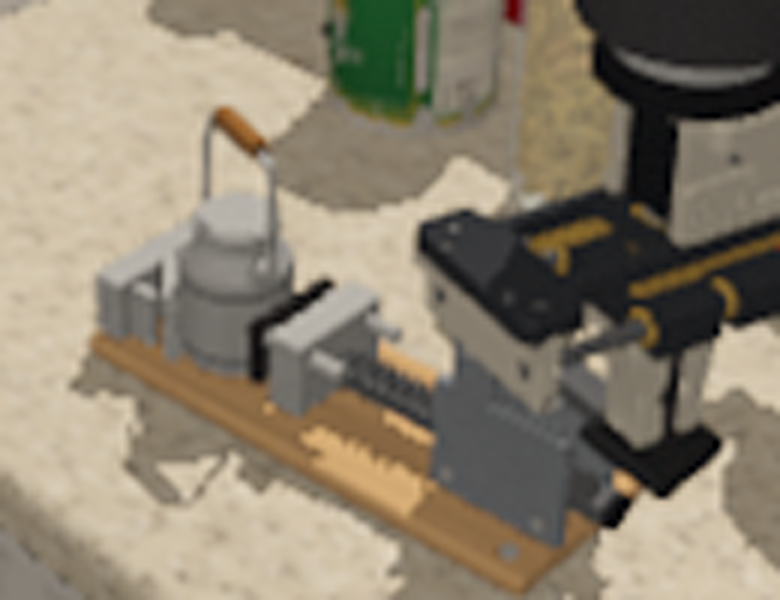

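The can at (230,285) stands upright in the V. The pad at (285,325) presses against it with its gap to the jaw block about half closed, and the fingers hold the paddle down at (655,450).

```bash
python3 -c "
from plant import close_job
print(close_job())"
```

```text
the job is handed in; nothing more can be done
None
```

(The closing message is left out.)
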